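# Put the gold and silver striping kits back in their trays

### The arm

A 6-joint arm with a two-finger parallel gripper is mounted at the origin on a cart in front of the work surface, level with it; the furniture and walls round the work are solid. World frame = base frame: x ahead of the robot, y to its left, z up, the work surface at z = 0. Lengths are in m, angles in rad, forces in N, time in s.
With the tool pointing down it reaches from about 0.375 to 0.9 m from the base axis. Payload 3.1 kg.
Tool frame: the origin (TCP) lies between the finger pads; the fingertips stand 22 mm ahead of it and the grasp point (between the pads) lies 3 mm ahead of it; z points along the fingers, y is the direction in which the jaws open and shut (so a half turn about z gives the same grasp; the last joint's range is limited). The gripper opens to 87 mm and grips with 3 to 60 N. Pads are 19 mm wide; open, the fingers measure 117 mm over their backs; the gripper's body (75 mm by 190 mm) begins 51 mm behind the grasp point.
Start: joints at [1.115, 0.527, 1.433, -0, 1.181, -0.178], TCP at [0.171, 0.601, 0.209] pointing down, gripper open.
Joint ranges: [-3.08, 3.08], [-0.75, 2.2], [0.22, 2.44], [-1.43, 4.57], [0, 2.65], [-2.85, 2.85]. Speed limits (rad/s): [2.79, 2.79, 3.14, 3.14, 3.14, 3.14].

### API

Orientations are given as a unit quaternion [x, y, z, w].
In Python, from rig import get_obs, camera, get_calibration, hand_in, search_frame gives the robot as it stands.
- The arm moves only by the shell command python3 -m jog 'ROWS' [FORCE]. ROWS is JSON, a list of rows, each an object with "grip": the closure in counts, from 0 (fully open) to 255 (shut); "travel": the shift along the world's x, y, z in cm, a list of three; "twist": the turn about the world's z in degrees. A call has 1 to 8 rows; each row shifts and turns the commanded pose from where the row before left it; what a row does not reach is not made up. A row lasts 1/10 s, in which the tool goes at most 50 mm and 8.59 degrees, less where a joint would pass 70% of its speed; a pose out of reach is approached as far as the arm can. A call is refused whole if a number of a shift passes 5 or a number of a turn 8.59, either way. A call with a gripper value outside its range is refused whole. The fingers move at their own pace and stop on an object; FORCE is the grip in N (left out, the last holds). Time passes only in rows, so rows that do not move let the fingers close. It gives the time, the measured TCP pose, the force and the opening at its end, in the units of the state.
- get_obs(): the state, without advancing time (a new reading comes with each control period).
- camera(name): name is "scene" or "side" or "wrist"; returns the picture (480x640x3 uint8, red, green, blue); there is no depth.
- get_calibration(name): a dict with "fx", "fy", "cx", "cy" (pixels), "R" (3x3) and "t" (3): a world point X has camera coordinates R X + t; the wrist camera has in their place "T_tool_cam" (4x4, takes a point from camera to tool coordinates, whose origin is the TCP and whose axes are the flange's). Camera axes: x right, y down, z forward; pixel columns grow to the right and rows downward; lengths in m; the calibration is good to about 2 mm. The wrist camera is an equidistant fisheye: a pixel r from the principal point sees the ray r / f radians off the axis. A picture is of the moment at which its call begins: read the wrist's pose just before it. get_calibration takes no time and is no camera call.
- hand_in(): hands the job in, once; it reports no verdict.
Trained networks look in the newest picture that a camera, given by its name, has taken for a name from the list of things; names that differ only in an ending like _2 or _b are one class to them, and where a whole thing is asked for, a point or a joint stands for the part that bears it (a point fixed in the world has none). Each returns a list of dicts, best first, with "p" (0 to 1); they miss things now and then, are a little off and sometimes report something else, mostly with a low value. They report only what shows in the picture. A call takes as long as a camera call. They do not tell look-alikes from the thing itself.
- search_frame(target, camera): "at" ([x, y, z] in m, in world coordinates, good to about 4 mm: the middle of the surface that is visible of it).
The state is a dict: "time": time; "q": joint angles; "joint_velocities": joint speeds; "joint_torque": joint torques, N m; "position": TCP position; "tool_rot": TCP orientation; "ft_force": force on the tool from outside, world axes, zero at the start; "moment": the same for the moment, N m; "grip_width": finger opening in m.
Only numpy, scipy, OpenCV 4.12 (cv2) and the standard library are available. Lean on these libraries where they do the work, as an engineer would, in place of code of your own. Each camera call takes 0.05 s, during which the arm holds its last target. There are 200 camera calls.

### The job

Pack the two striping kits from the things lying between the two trays: the jar with the yellow lid and the gold marker belong in the yellow tray, the jar with the grey lid and the white marker in the grey tray; stand each jar in the round well and lay each marker flat in the long bay. Keep the jars upright all the while, and leave the black marker, the blue tape, the chrome emblem and the tracing wheel where they lie.

Things in the scene. Friction and masses are not known exactly. Their poses are not given: they have to be found in the camera images.
- marker_gold: Loose dull gold paint marker with push cap, 13 mm wide (x), 136 mm long (y), 13 mm high, about 0.02 kg; does not roll; origin at the middle of its length on its underside, y along the barrel, z up.
- marker_white: Loose white paint marker with push cap, 13 mm wide (x), 136 mm long (y), 13 mm high, about 0.02 kg; does not roll; origin at the middle of its length on its underside, y along the barrel, z up.
- jar_gold: Loose closed small jar with white body and yellow-gold lid, 59 mm diameter, 50 mm high (the lid is the top 10 mm and no wider than the body), about 0.09 kg; standing; origin at the centre of its underside, z up.
- jar_silver: Loose closed small jar with white body and silver-grey lid, 53 mm diameter, 44 mm high (the lid is the top 9 mm and no wider than the body), about 0.09 kg; standing; origin at the centre of its underside, z up.
- yellow_tray: Fixed yellow tray, 150 (x) by 190 (y) mm; origin under its centre, z up. All floors at z 8 mm, all rims at 17 mm. Round jar well centred at x +28, y +45, inside diameter 76. Marker bay along y, centred at x -45, y 0: end stops leave 162 mm along y; side fences, only at |y| 39 to 65, leave 30 mm across x; in the middle no fences, room for fingers. Last quarter: flat black pad, unused.
- grey_tray: Fixed grey tray, 150 (x) by 190 (y) mm; origin under its centre, z up. All floors at z 8 mm, all rims at 17 mm. Round jar well centred at x +28, y +45, inside diameter 76. Marker bay along y, centred at x -45, y 0: end stops leave 162 mm along y; side fences, only at |y| 39 to 65, leave 30 mm across x; in the middle no fences, room for fingers. Last quarter: flat black pad, unused.
- marker_black: Loose black paint marker with push cap, 13 mm wide (x), 136 mm long (y), 13 mm high, about 0.02 kg; does not roll; origin at the middle of its length on its underside, y along the barrel, z up. Not part of the kits: leave it.
- tape_fine: Loose roll of blue tape lying flat, 66 mm diameter, 10 mm high; origin at the centre of its underside. Leave it.
- emblem_wing: Loose chrome winged emblem lying flat, 36 mm (x) by 90 mm (y), 14 mm high; origin under its centre. Leave it.
- pounce_wheel: Loose tracing wheel (red wooden handle at +y, small toothed wheel at -y), 13 mm (x) by 119 mm (y), 14 mm high; origin under its centre. Leave it.
Things that resemble listed ones, but are neither listed nor needed, are in the scene too. Several things look just like the jar_gold: the one meant starts farthest to the robot's right.

How it is judged:
By the outcome, as a careful person would: the job done as asked, in the order asked, and still so for the second after the job is handed in, with the robot touching nothing.
It also fails if it takes over 93 s, if anything falls off the work surface, if the arm or the gripper's body presses on something with over 40 N, if the wrist force passes 120 N, or if a joint passes its speed limit or range.

## Working session

There is one attempt and no reset: what is moved stays moved. The work goes in short steps, Python scripts to look and compute and a shell command to move; the robot and the scene stay as the last step left them, time stands still between calls to the robot, and variables do not carry over. Pictures are saved under pics/ and viewed, about 12 in all and at most 16, crops included, and the job is handed in when it is done.

```bash
mkdir -p pics; ls; python3 - <<'E'
from rig import *
import cv2
o=get_obs();print(o)
for c in("scene","side"):
    cv2.imwrite(f"pics/{c}0.png",camera(c)[:,:,::-1])
    k=get_calibration(c);print(c,k)
    for n in["jar_gold","jar_silver","marker_gold","marker_white","marker_black","yellow_tray","grey_tray","tape_fine","emblem_wing","pounce_wheel"]:
        print(n,[(d["p"].__round__(2),[round(float(v),3) for v in d["at"]]) for d in search_frame(n,c)])
print(get_calibration("wrist"))
E
```

```text
pics
{'time': 0.0, 'q': array([ 1.11552322e+00,  5.28456694e-01,  1.43390784e+00, -4.74230008e-05,
        1.18138700e+00, -1.78511080e-01]), 'joint_velocities': array([ 4.53913236e-05,  4.21736308e-04, -1.34191904e-03, -1.92854066e-04,
       -8.79343379e-04, -4.51184670e-04]), 'joint_torque': array([-3.10148152e-04, -4.40039027e+01, -1.76599056e+01,  6.33459887e-02,
        5.81306848e-02, -1.66247028e-04]), 'position': array([0.17042685, 0.60052028, 0.20817573]), 'tool_rot': array([ 1.37930769e-01,  9.90441284e-01, -1.03252633e-03, -3.15534998e-04]), 'ft_force': array([ 0.25622409, -0.24116354,  0.83300046]), 'moment': array([-0.04918543,  0.044461  , -0.03483095]), 'grip_width': 0.08695754282124427}
scene {'fx': 545.4574331390866, 'fy': 545.4574331390866, 'cx': 319.3186321225532, 'cy': 236.7587430198465, 'R': array([[ 0.49604636, -0.86809244, -0.01880222],
       [-0.58741132, -0.31955501, -0.7435271 ],
       [ 0.63944191,  0.37986855, -0.66844142]]), 't': array([-0.30532114,  0.37290048,  0.73584521])}
jar_gold [(0.91, [0.512, -0.091, 0.049]), (0.79, [0.372, -0.023, 0.048]), (0
[... 1111 characters left out ...]
.013])]
marker_black [(0.68, [0.602, 0.082, 0.012])]
yellow_tray [(0.74, [0.488, -0.294, 0.011])]
grey_tray [(0.8, [0.468, 0.327, 0.009])]
tape_fine [(0.62, [0.518, 0.079, 0.008])]
emblem_wing [(0.6, [0.683, -0.091, 0.012])]
pounce_wheel []
{'fx': 371.64829954431775, 'fy': 371.64829954431775, 'cx': 318.6455406590621, 'cy': 241.51603827851474, 'T_tool_cam': array([[ 5.96721776e-05, -9.68928014e-01, -2.47342880e-01,
         6.70019128e-02],
       [ 9.99999735e-01, -1.21738191e-04,  7.18143597e-04,
        -1.90728718e-05],
       [-7.25940524e-04, -2.47342857e-01,  9.68927750e-01,
        -1.75337673e-01],
       [ 0.00000000e+00,  0.00000000e+00,  0.00000000e+00,
         1.00000000e+00]])}
```

View pics/scene0.png

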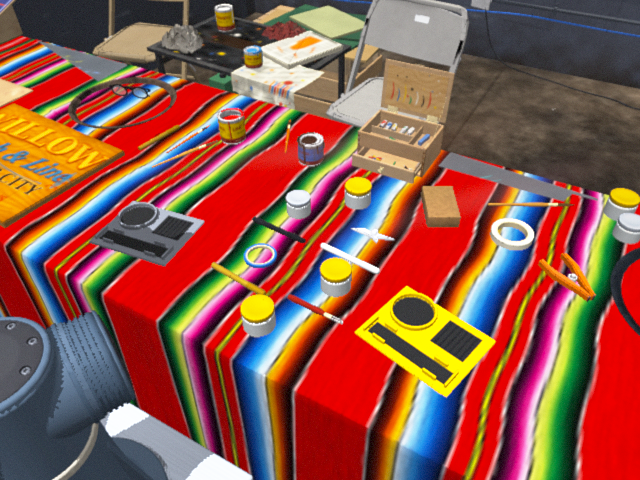

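View pics/side0.png

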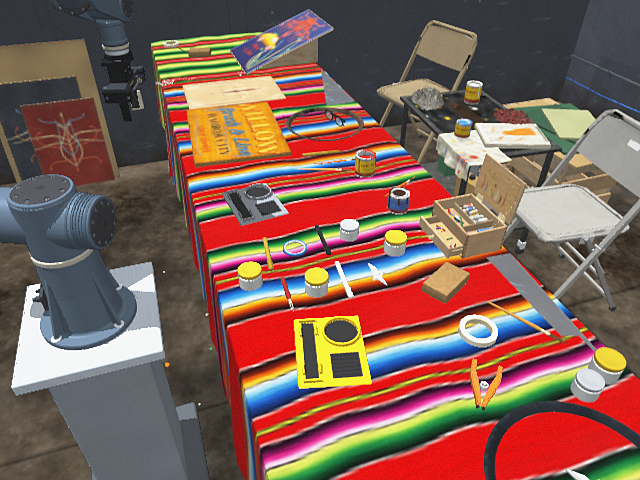

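The scene view shows three yellow-lid jars between the trays: (258,313), (336,275) and (358,192). A fourth yellow-lid jar sits beyond the yellow tray at about (622,203). In the side view they are at (249,275), (316,281), (395,242) and (607,362). I'll measure them and enlarge.

```bash
cat > h.py <<'E'
import numpy as np,cv2
from rig import *
def w(c,u,v,z):
    k=get_calibration(c);R=np.array(k["R"]);t=np.array(k["t"])
    d=R.T@np.array([(u-k["cx"])/k["fx"],(v-k["cy"])/k["fy"],1]);o=-R.T@t
    return o+d*(z-o[2])/d[2]
def px(c,X):
    k=get_calibration(c);p=np.array(k["R"])@np.array(X)+k["t"]
    return np.array([k["cx"]+k["fx"]*p[0]/p[2],k["cy"]+k["fy"]*p[1]/p[2]])
E
python3 - <<'E'
from h import *
import cv2
s=cv2.imread("pics/scene0.png");d=cv2.imread("pics/side0.png")
for n,im in(("scene",s),("side",d)):
    hsv=cv2.cvtColor(im,cv2.COLOR_BGR2HSV)
    m=cv2.inRange(hsv,(22,180,120),(32,255,255))
    m=cv2.morphologyEx(m,cv2.MORPH_OPEN,np.ones((3,3)))
    N,l,st,ce=cv2.connectedComponentsWithStats(m)
    for i in range(1,N):
        if st[i,4]>150: print(n,st[i],w(n,*ce[i],.05).round(3), w(n,st[i,0],ce[i][1],.05).round(3),w(n,st[i,0]+st[i,2],ce[i][1],.05).round(3))
a=cv2.resize(s[170:345,205:405],None,fx=3,fy=3,interpolation=cv2.INTER_CUBIC)
b=cv2.resize(s[180:250,590:640],None,fx=3.5,fy=3.5)
a=cv2.copyMakeBorder(a,0,0,0,180,0);a[:b.shape[0],610:610+b.shape[1]]=b
cv2.imwrite("pics/crop1.png",a)
E
```

```text
scene [345 177  26  19 382] [ 0.767 -0.011  0.05 ] [0.754 0.014 0.05 ] [ 0.781 -0.036  0.05 ]
scene [610 188  30  19 445] [ 0.996 -0.52   0.05 ] [ 0.982 -0.493  0.05 ] [ 1.011 -0.548  0.05 ]
scene [ 356  243  140  237 5718] [ 0.438 -0.298  0.05 ] [ 0.384 -0.201  0.05 ] [ 0.492 -0.395  0.05 ]
scene [320 258  35  24 596] [ 0.519 -0.091  0.05 ] [ 0.505 -0.066  0.05 ] [ 0.535 -0.122  0.05 ]
scene [ 212  264   62   58 1029] [0.384 0.003 0.05 ] [0.351 0.063 0.05 ] [ 0.403 -0.032  0.05 ]
scene [268 316  45  61 299] [ 0.335 -0.106  0.05 ] [ 0.318 -0.076  0.05 ] [ 0.353 -0.139  0.05 ]
scene [465 385  28  95 478] [ 0.334 -0.418  0.05 ] [ 0.325 -0.4    0.05 ] [ 0.343 -0.434  0.05 ]
side [386 230  20  15 213] [ 0.771 -0.016  0.05 ] [ 0.747 -0.007  0.05 ] [ 0.796 -0.025  0.05 ]
side [238 262  23  17 247] [ 0.376 -0.021  0.05 ] [ 0.351 -0.012  0.05 ] [ 0.403 -0.03   0.05 ]
side [305 269  23  16 234] [ 0.522 -0.095  0.05 ] [ 0.497 -0.087  0.05 ] [ 0.549 -0.105  0.05 ]
side [ 294  316   78   72 2707] [ 0.473 -0.327  0.05 ] [ 0.405 -0.303  0.05 ] [ 0.554 -0.354  0.05 ]
side [595 348  31  23 547] [ 1.001 -0.523  0.05 ] [ 0.973 -0.513  0.05 ] [ 1.032 -0.534  0.05 ]
side [244 366  50  21 197] [ 0.342 -0.341  0.05 ] [ 0.297 -0.326  0.05 ] [ 0.388 -0.357  0.05 ]Traceback (most recent call last):
  File "<stdin>", line 13, in <module>
ValueError: could not broadcast input array from shape (245,175,3) into shape (245,170,3)
```

```bash
python3 - <<'E'
import cv2
s=cv2.imread("pics/scene0.png")
a=cv2.resize(s[170:345,205:405],None,fx=3,fy=3,interpolation=cv2.INTER_CUBIC)
b=cv2.resize(s[180:250,590:640],None,fx=3.5,fy=3.5)
a=cv2.copyMakeBorder(a,0,0,0,190,0);a[:b.shape[0],610:610+b.shape[1]]=b
cv2.imwrite("pics/crop1.png",a)
E
```

```text
(no output)
```

View pics/crop1.png

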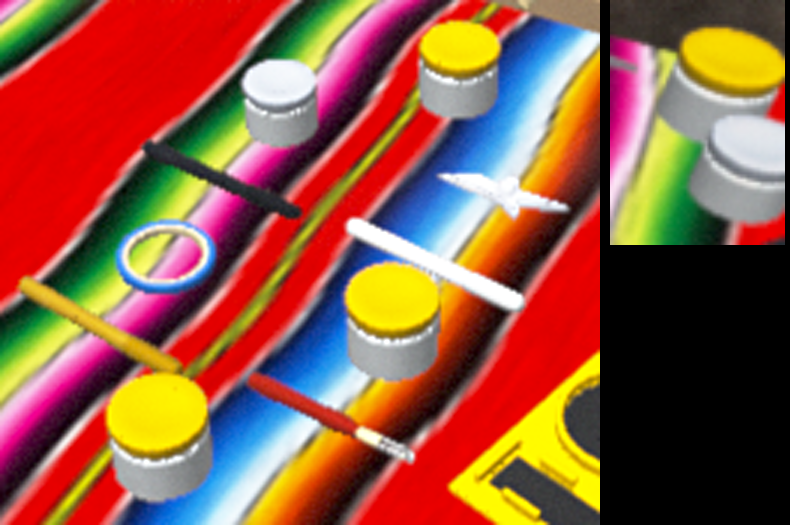

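Lineup for the yellow-lid jars:

| Scene pixel | World position | Fit |
|---|---|---|
| (258,313) | y about -0.02 | between the trays |
| (358,192) | y about -0.01 | between the trays |
| (336,275) | y about -0.093, (0.52, -0.093) | between the trays, farthest right |
| (625,203) | (1.0, -0.52) | outside the trays and out of reach |

The jar at (336,275) is the one meant. Next I'll move up for a wrist overview.

```bash
python3 -m jog '[{"grip":0,"travel":[1,-2,4],"twist":-6},{"grip":0,"travel":[2,-5,4],"twist":-6},{"grip":0,"travel":[2,-5,4],"twist":-6},{"grip":0,"travel":[2,-5,2],"twist":-6},{"grip":0,"travel":[2,-5,2],"twist":-6},{"grip":0,"travel":[2,-5,2],"twist":-6},{"grip":0,"travel":[2,-5,2],"twist":-6},{"grip":0,"travel":[2,-5,0],"twist":-6}]' | tail -c 600
python3 -m jog '[{"grip":0,"travel":[2,-4,0],"twist":-6},{"grip":0,"travel":[2,-4,0],"twist":-6},{"grip":0,"travel":[2,-4,0],"twist":-6},{"grip":0,"travel":[2,-4,0],"twist":-6},{"grip":0,"travel":[2,-4,0],"twist":-2.2},{"grip":0,"travel":[2,-3,0],"twist":0},{"grip":0,"travel":[0,0,0],"twist":0},{"grip":0,"travel":[0,0,0],"twist":0}]' | tail -c 600
cat >> h.py <<'E'
from scipy.spatial.transform import Rotation as Ro
def wr(P,Q,u,v,z):   # wrist pixel -> world at height z
    k=get_calibration("wrist");T=np.array(k["T_tool_cam"])
    a=np.array([(u-k["cx"])/k["fx"],(v-k["cy"])/k["fy"]]);r=np.hypot(*a)+1e-12
    d=np.array([*(a/r*np.sin(r)),np.cos(r)])
    W=Ro.from_quat(Q).as_matrix();d=W@T[:3,:3]@d;o=W@T[:3,3]+P
    return o+d*(z-o[2])/d[2]
def ortho(P,Q,im,x0,x1,y0,y1,z,s):  # top view: right = -y, up = +x, s px per m
    k=get_calibration("wrist");T=np.array(k["T_tool_cam"]);W=Ro.from_quat(Q).as_matrix()
    xs=np.arange(x1,x0,-1/s);ys=np.arange(y1,y0,-1/s)
    Y,X=np.meshgrid(ys,xs);G=np.stack([X,Y,0*X+z],-1)
    c=((G-P)@W-T[:3,3])@T[:3,:3]
    th=np.arctan2(np.hypot(c[...,0],c[...,1]),c[...,2]);ph=np.arctan2(c[...,1],c[...,0])
    return cv2.remap(im,(k["cx"]+k["fx"]*th*np.cos(ph)).astype("f"),(k["cy"]+k["fy"]*th*np.sin(ph)).astype("f"),cv2.INTER_LINEAR)
E
python3 - <<'E'
from h import *
o=get_obs();P,Q=o["position"],o["tool_rot"];print(P,Q,o["q"])
im=camera("wrist")[:,:,::-1].copy();cv2.imwrite("pics/w1.png",im);np.savez("w1.npz",P=P,Q=Q)
for n in["jar_gold","jar_silver","marker_gold","marker_white","yellow_tray","grey_tray"]:
    print(n,[(d["p"].__round__(2),[round(float(v),3) for v in d["at"]]) for d in search_frame(n,"wrist")])
t=ortho(P,Q,im,.33,.83,-.43,.45,.013,900);cv2.imwrite("pics/top1.png",t);print(t.shape)
E
```

```text
time: 1.9
position: [0.3003, 0.2854, 0.381]
tool_rot: [0.53, 0.848, 0.003, 0.002]
ft_force: [1.1, -0.8, 0.0]
grip_width: 0.087
time: 2.7
position: [0.4187, 0.0557, 0.3782]
tool_rot: [0.708, 0.706, -0.0, -0.001]
ft_force: [-0.2, -0.3, -0.5]
grip_width: 0.0868
[0.41868789 0.05573006 0.37822188] [ 7.08211069e-01  7.06000533e-01 -9.28952284e-05 -5.65453155e-04] [-1.34012605e-01  5.83571479e-02  1.64297584e+00  5.44045454e-04
  1.44127084e+00 -1.30956977e-01]
jar_gold [(0.91, [0.521, -0.08, 0.049]), (0.84, [0.377, -0.009, 0.051]), (0.59, [0.76, -0.004, 0.049])]
jar_silver []
marker_gold [(0.93, [0.444, 0.081, 0.009])]
marker_white [(0.54, [0.602, -0.041, 0.01])]
yellow_tray [(0.63, [0.497, -0.211, 0.005])]
grey_tray [(0.75, [0.471, 0.293, 0.006]), (0.75, [0.52, -0.078, 0.045])]
(450, 792, 3)
```

View pics/top1.png

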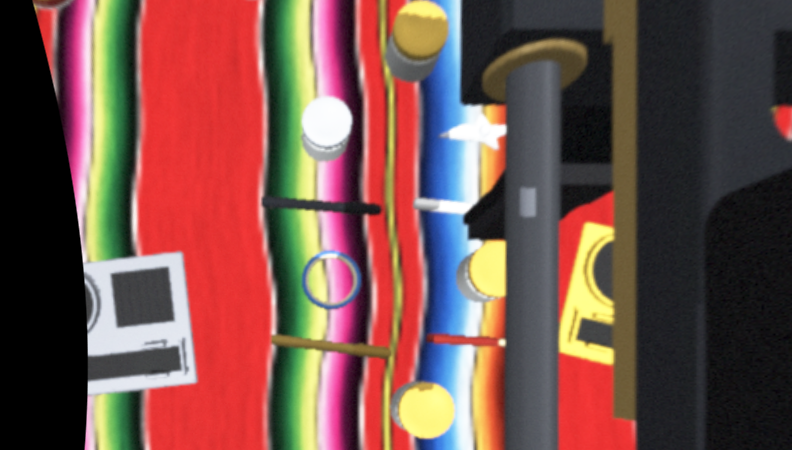

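The top view, with x = .83 - v/900 and y = .45 - u/900, shows:
- **Gold marker:** (272,340) to (392,352).
- **Silver jar:** lid at (327,122).
- **Grey tray:** right edge (181,252) to (197,382).
- **Right half:** hidden by the gripper.

Next I'll go over jar_gold.

```bash
python3 -m jog '[{"grip":0,"travel":[1.3,-1.9,-1.4],"twist":7.5},{"grip":0,"travel":[1.3,-1.9,-1.4],"twist":7.5},{"grip":0,"travel":[1.3,-1.9,-1.4],"twist":7.5},{"grip":0,"travel":[1.3,-1.9,-1.4],"twist":7.5},{"grip":0,"travel":[1.3,-1.9,-1.4],"twist":7.5},{"grip":0,"travel":[1.3,-1.9,-1.4],"twist":7.5},{"grip":0,"travel":[1.3,-1.9,-1.4],"twist":7.5},{"grip":0,"travel":[1.3,-1.9,-1.4],"twist":7.5}]' >/dev/null
python3 -m jog '[{"grip":0,"travel":[0,0,0],"twist":0},{"grip":0,"travel":[0,0,0],"twist":0}]'
cat > look.py <<'E'
import sys
from h import *
n,x0,x1,y0,y1,z,s=sys.argv[1],*map(float,sys.argv[2:8])
o=get_obs();P,Q=o["position"],o["tool_rot"]
v=Ro.from_quat(Q).as_matrix()[:,1];print(P.round(4),"yaw",np.degrees(np.arctan2(v[1],v[0])).round(1))
im=camera("wrist")[:,:,::-1].copy();np.savez(f"{n}.npz",P=P,Q=Q,im=im)
for t in sys.argv[8:]: print(t,[(d["p"].__round__(2),[round(float(v),3) for v in d["at"]]) for d in search_frame(t,"wrist")])
t=ortho(P,Q,im,x0,x1,y0,y1,z,s);cv2.imwrite(f"pics/{n}.png",t);print(t.shape)
E
python3 look.py w2 .33 .68 -.45 .05 .017 1500 jar_gold yellow_tray marker_white
```

```text
time: 4.05
position: [0.5224, -0.0953, 0.2661]
tool_rot: [0.26, 0.966, 0.0, -0.001]
ft_force: [-0.2, 0.5, 0.5]
grip_width: 0.0872
[ 0.5224 -0.0953  0.2661] yaw 59.8
jar_gold [(0.71, [0.522, -0.091, 0.05]), (0.56, [0.378, -0.014, 0.05])]
yellow_tray [(0.97, [0.48, -0.255, 0.008])]
marker_white [(0.95, [0.599, -0.083, 0.012])]
(526, 750, 3)
```

View pics/w2.png

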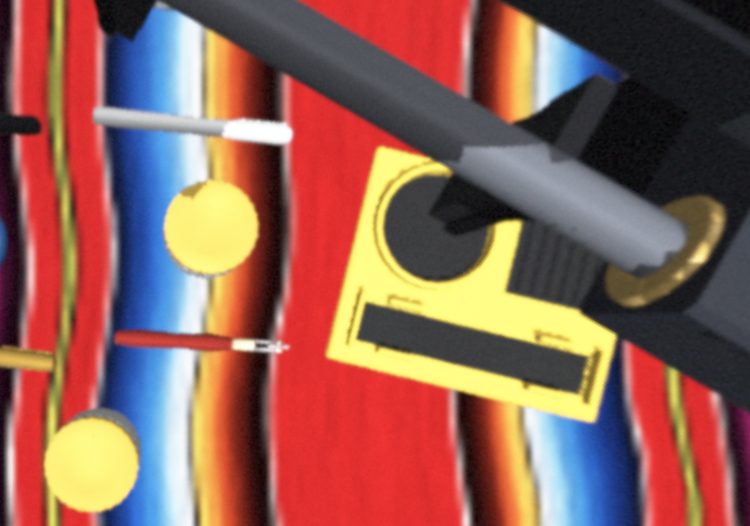

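The wrist top view (x = .68 - v/1500, y = .05 - u/1500) shows:
- **jar_gold:** lid at (211,227), so (0.523, -0.089).
- **Yellow well:** (437,226), so (0.530, -0.244).
- **Yellow bay:** centre at (476,348), so (0.448, -0.271). The tray yaw is about -13.7°.
- **White marker:** (95,115) to (292,133).

Next I'll pick jar_gold.

```bash
python3 -m jog '[{"grip":0,"travel":[0.1,0.6,-5],"twist":0},{"grip":0,"travel":[0,0,-5],"twist":0},{"grip":0,"travel":[0,0,-4.6],"twist":0},{"grip":0,"travel":[0,0,-3],"twist":0},{"grip":0,"travel":[0,0,0],"twist":0},{"grip":0,"travel":[0,0,-2.5],"twist":0},{"grip":0,"travel":[0,0,-2],"twist":0},{"grip":0,"travel":[0,0,0],"twist":0}]'
python3 -m jog '[{"grip":0,"travel":[0,0,0],"twist":0},{"grip":200,"travel":[0,0,0],"twist":0},{"grip":200,"travel":[0,0,0],"twist":0},{"grip":200,"travel":[0,0,0],"twist":0},{"grip":200,"travel":[0,0,0],"twist":0},{"grip":200,"travel":[0,0,0],"twist":0},{"grip":200,"travel":[0,0,0],"twist":0},{"grip":200,"travel":[0,0,0],"twist":0}]' 15
```

```text
time: 5.05
position: [0.5236, -0.0895, 0.0459]
tool_rot: [0.259, 0.966, 0.0, -0.001]
ft_force: [-0.4, 0.0, -0.1]
grip_width: 0.0874
time: 5.85
position: [0.5237, -0.0899, 0.0457]
tool_rot: [0.259, 0.966, 0.0, -0.0]
ft_force: [0.2, 0.4, 0.1]
grip_width: 0.0388
```

The opening is 39 mm, well under the 59 mm jar, so something is off. I'll look.

```bash
python3 -m jog '[{"grip":200,"travel":[0,0,0],"twist":0}]'; python3 - <<'E'
from h import *
a=camera("scene")[:,:,::-1];b=camera("side")[:,:,::-1]
a=cv2.resize(a[180:350,230:430],None,fx=2,fy=2);b=cv2.resize(b[200:345,230:430],None,fx=2,fy=2)
b=cv2.copyMakeBorder(b,0,a.shape[0]-b.shape[0],0,0,cv2.BORDER_CONSTANT)
cv2.imwrite("pics/c3.png",np.hstack([a,b]))
E
```

```text
time: 5.95
position: [0.5237, -0.0899, 0.0457]
tool_rot: [0.259, 0.966, 0.0, -0.0]
ft_force: [-1.2, 0.1, 0.3]
grip_width: 0.0307
```

View pics/c3.png

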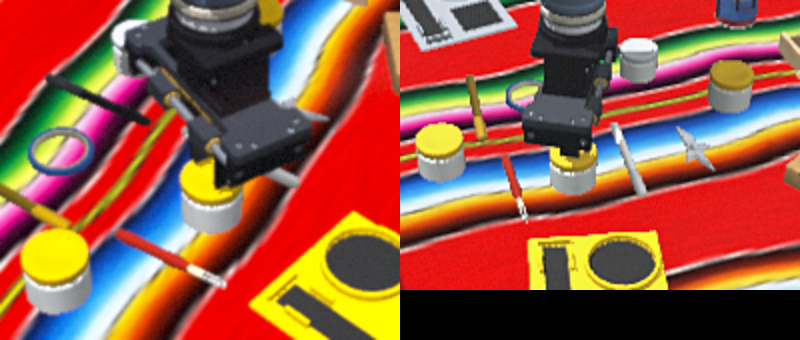

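```bash
python3 - <<'E'
from h import *
for c,ox,oy in(("scene",0,0),("side",400,0)):
    s0=(230,180) if c=="scene" else (230,200)
    for z in(.024,.05,.07,.1,.14): print(c,z,(2*(px(c,[.5237,-.0899,z])-s0)+[ox,oy]).round(0))
    print("jar foot",(2*(px(c,[.523,-.089,0])-s0)+[ox,oy]).round(0))
    a=camera(c)[:,:,::-1]; u,v=map(int,px(c,[.523,-.089,.06])); 
    a=cv2.resize(a[v-45:v+35,u-40:u+40],None,fx=5,fy=5,interpolation=cv2.INTER_CUBIC);cv2.imwrite(f"pics/{c}z.png",a);print(u-40,v-45)
cv2.imwrite("pics/z.png",np.hstack([cv2.imread("pics/scenez.png"),cv2.imread("pics/sidez.png")]))
print(get_obs())
E
```

```text
scene 0.024 [213. 195.]
scene 0.05 [213. 175.]
scene 0.07 [213. 160.]
scene 0.1 [213. 136.]
scene 0.14 [213. 102.]
jar foot [212. 213.]
295 218
side 0.024 [572. 166.]
side 0.05 [572. 150.]
side 0.07 [572. 137.]
side 0.1 [572. 118.]
side 0.14 [572.  91.]
jar foot [571. 180.]
275 226
{'time': 6.15, 'q': array([-3.80421937e-01,  6.57342887e-01,  1.79663444e+00,  1.29800826e-05,
        6.87756399e-01, -1.42653739e+00]), 'joint_velocities': array([-0.00031973,  0.00011877,  0.00106218,  0.00196864,  0.00082306,
        0.00010566]), 'joint_torque': array([-2.14736370e-03, -4.07621741e+01, -8.84041071e+00, -1.63259986e-02,
        8.21815920e-02,  1.08975628e-04]), 'position': array([ 0.52373495, -0.08989323,  0.0457001 ]), 'tool_rot': array([ 2.59346462e-01,  9.65784348e-01,  1.24006108e-05, -6.95602185e-05]), 'ft_force': array([0.00417302, 0.25882252, 0.26777299]), 'moment': array([-0.0305793 , -0.05039883, -0.023223  ]), 'grip_width': 0.020642140861030937}
```

View pics/z.png

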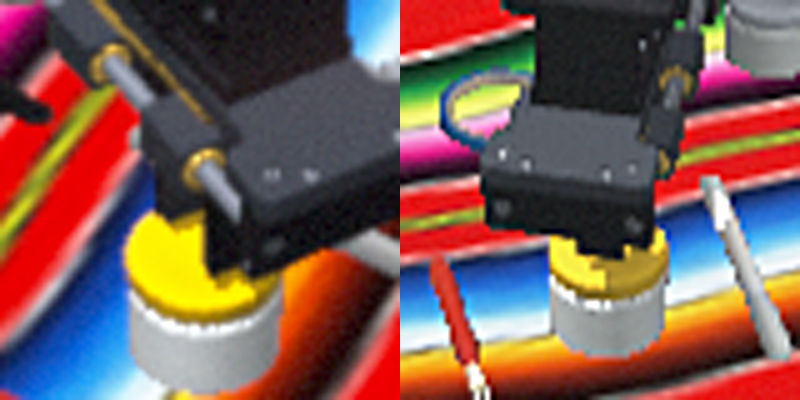

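```bash
python3 - <<'E'
from h import *
j=np.array([.5,.866])
for c,o,off in(("scene",(295,218),0),("side",(275,226),400)):
  for d in(-.018,.018):
    for z in(.024,.05,.06):
      for wd in(-.0095,.0095):
        p=np.array([.5237,-.0899])+d*j+wd*np.array([-j[1],j[0]]);print(c,d,z,wd,((px(c,[*p,z])-o)*5+[off,0]).round())
E
```

```text
scene -0.018 0.024 -0.0095 [254. 318.]
scene -0.018 0.024 0.0095 [211. 337.]
scene -0.018 0.05 -0.0095 [255. 269.]
scene -0.018 0.05 0.0095 [211. 288.]
scene -0.018 0.06 -0.0095 [256. 249.]
scene -0.018 0.06 0.0095 [211. 269.]
scene 0.018 0.024 -0.0095 [204. 259.]
scene 0.018 0.024 0.0095 [161. 277.]
scene 0.018 0.05 -0.0095 [204. 210.]
scene 0.018 0.05 0.0095 [160. 228.]
scene 0.018 0.06 -0.0095 [204. 190.]
scene 0.018 0.06 0.0095 [160. 209.]
side -0.018 0.024 -0.0095 [617. 313.]
side -0.018 0.024 0.0095 [578. 307.]
side -0.018 0.05 -0.0095 [617. 272.]
side -0.018 0.05 0.0095 [578. 267.]
side -0.018 0.06 -0.0095 [617. 256.]
side -0.018 0.06 0.0095 [577. 251.]
side 0.018 0.024 -0.0095 [631. 263.]
side 0.018 0.024 0.0095 [593. 258.]
side 0.018 0.05 -0.0095 [631. 223.]
side 0.018 0.05 0.0095 [593. 218.]
side 0.018 0.06 -0.0095 [631. 208.]
side 0.018 0.06 0.0095 [593. 203.]
```

The fingertips are visibly above the lid. Both cameras put them at z of about 0.057, while the reported pose implies 0.024. So the tips sit about 33 mm higher than nominal: tip z is roughly reported z + 11 mm. I'll check the well position with the outside cameras, then open and descend further while watching force.

```bash
python3 - <<'E'
from h import *
for c in("scene","side"):
    im=cv2.imread(f"pics/{c}0.png");g=im.max(2)
    for nm,wl,by in(("yellow",(.530,-.246),(.448,-.271)),):
      for lab,p in(("well",wl),("bay",by)):
        u,v=map(int,px(c,[*p,.008]))
        m=(g<90).astype(np.uint8)
        N,l,st,ce=cv2.connectedComponentsWithStats(m,connectivity=4);i=l[v,u];print(c,lab,i,st[i],w(c,*ce[i],.008).round(4))
        ys,xs=np.where(l==i);q=np.array([w(c,a,b,.008)[:2] for a,b in zip(xs,ys)]) if st[i,4]<5000 and i else None
        if q is not None: print(cv2.minAreaRect(q.astype("f")*1000))
E
python3 -m jog '[{"grip":0,"travel":[0,0,0],"twist":0},{"grip":0,"travel":[0,0,0],"twist":0},{"grip":0,"travel":[0,0,0],"twist":0},{"grip":0,"travel":[0,0,0],"twist":0},{"grip":0,"travel":[0,0,0],"twist":0},{"grip":0,"travel":[0,0,0],"twist":0},{"grip":0,"travel":[0,0,0],"twist":0},{"grip":0,"travel":[0,0,0],"twist":0}]'
```

```text
scene well 424 [393 298  40  27 837] [ 0.5298 -0.2424  0.008 ]
((530.3572387695312, -241.447265625), (60.55904769897461, 69.73727416992188), 28.786819458007812)
scene bay 439 [ 369  323   83   60 1040] [ 0.4449 -0.274   0.008 ]
((445.5748291015625, -269.16632080078125), (154.57479858398438, 24.664541244506836), 76.1672592163086)
side well 845 [325 321  32  21 528] [ 0.53   -0.2412  0.008 ]
((530.5431518554688, -240.58154296875), (59.540802001953125, 69.44145202636719), 71.0333251953125)
side bay 853 [301 324  18  55 662] [ 0.4465 -0.2735  0.008 ]
time: 6.95
position: [0.5238, -0.0899, 0.0458]
tool_rot: [0.259, 0.966, -0.0, 0.0]
ft_force: [0.3, 1.2, -0.8]
grip_width: 0.0765Traceback (most recent call last):
  File "<stdin>", line 9, in <module>
  File "h.py", line 4, in w
    k=get_calibration(c);R=np.array(k["R"]);t=np.array(k["t"])
ValueError: time passes only in moves, steps and waits
```

```bash
python3 -m jog '[{"grip":0,"travel":[0,0,0],"twist":0},{"grip":0,"travel":[0,0,0],"twist":0},{"grip":0,"travel":[0,0,-1],"twist":0},{"grip":0,"travel":[0,0,-1],"twist":0},{"grip":0,"travel":[0,0,0],"twist":0}]'
python3 - <<'E'
from h import *
o=[]
for c in("scene","side"):
    u,v=map(int,px(c,[.523,-.089,.06]));a=camera(c)[:,:,::-1][v-45:v+35,u-40:u+40]
    print(u-40,v-45);o.append(cv2.resize(a,None,fx=5,fy=5,interpolation=cv2.INTER_CUBIC))
cv2.imwrite("pics/z2.png",np.hstack(o))
E
```

```text
time: 7.45
position: [0.5225, -0.0894, 0.024]
tool_rot: [0.259, 0.966, 0.0, -0.002]
ft_force: [0.3, 0.3, -0.3]
grip_width: 0.087
295 218
275 226
```

View pics/z2.png

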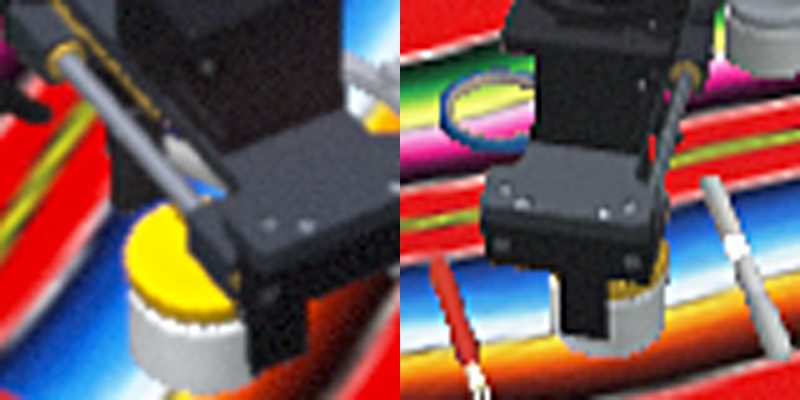

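The fingers now straddle the jar, with tips at about 33 mm. I'll lower another 12 mm and grip.

```bash
python3 -m jog '[{"grip":0,"travel":[0,0,-0.6],"twist":0},{"grip":0,"travel":[0,0,-0.6],"twist":0},{"grip":0,"travel":[0,0,0],"twist":0},{"grip":160,"travel":[0,0,0],"twist":0},{"grip":160,"travel":[0,0,0],"twist":0},{"grip":160,"travel":[0,0,0],"twist":0},{"grip":160,"travel":[0,0,0],"twist":0},{"grip":160,"travel":[0,0,0],"twist":0}]' 15
python3 -m jog '[{"grip":160,"travel":[0,0,0],"twist":0},{"grip":160,"travel":[0,0,0],"twist":0},{"grip":160,"travel":[0,0,0],"twist":0},{"grip":160,"travel":[0,0,0.5],"twist":0},{"grip":160,"travel":[0,0,1],"twist":0},{"grip":160,"travel":[0,0,0],"twist":0}]'
```

```text
time: 8.35
position: [0.524, -0.0899, 0.014]
tool_rot: [0.259, 0.966, 0.0, 0.0]
ft_force: [0.2, 0.8, 0.3]
grip_width: 0.0583
time: 8.95
position: [0.5245, -0.0902, 0.03]
tool_rot: [0.259, 0.966, -0.0, 0.001]
ft_force: [-0.2, -0.7, -0.3]
grip_width: 0.0576
```

```bash
python3 -m jog '[{"grip":160,"travel":[0,0,1.5],"twist":0},{"grip":160,"travel":[0,0,2],"twist":0},{"grip":160,"travel":[0,-2,1.5],"twist":0},{"grip":160,"travel":[0.2,-3,0],"twist":0},{"grip":160,"travel":[0.2,-3,0],"twist":0},{"grip":160,"travel":[0.2,-3,0],"twist":0},{"grip":160,"travel":[0,-3,0],"twist":0},{"grip":160,"travel":[0,-1.3,0],"twist":0}]'
python3 -m jog '[{"grip":160,"travel":[0,0,0],"twist":0},{"grip":160,"travel":[0,0,0],"twist":0}]'
python3 - <<'E'
from h import *
for n in("scene","side"):
    cv2.imwrite(f"pics/{n}p.png",camera(n)[:,:,::-1])
    print(n,search_frame("jar_gold",n))
o=[]
for n in("scene","side"):
    u,v=map(int,px(n,[.53,-.243,.05]));a=cv2.imread(f"pics/{n}p.png")[v-60:v+40,u-50:u+50];o.append(cv2.resize(a,None,fx=4,fy=4,interpolation=cv2.INTER_CUBIC));print(u-50,v-60)
cv2.imwrite("pics/p.png",np.hstack(o))
E
```

```text
time: 9.75
position: [0.5302, -0.2458, 0.0791]
tool_rot: [0.26, 0.966, -0.001, 0.001]
ft_force: [-0.2, 0.5, -1.0]
grip_width: 0.0578
time: 9.95
position: [0.529, -0.2416, 0.0785]
tool_rot: [0.26, 0.966, 0.001, -0.001]
ft_force: [0.4, 1.7, -0.9]
grip_width: 0.0578
scene [{'at': [0.7565, -0.0178, 0.042], 'p': 0.9}, {'at': [0.3724, -0.0263, 0.0516], 'p': 0.84}, {'at': [0.505, -0.2331, 0.1081], 'p': 0.71}]
side [{'at': [0.7685, -0.0251, 0.0405], 'p': 0.94}, {'at': [0.3747, -0.0317, 0.0471], 'p': 0.81}, {'at': [0.5214, -0.2688, 0.0786], 'p': 0.66}]
365 235
291 258
```

View pics/p.png

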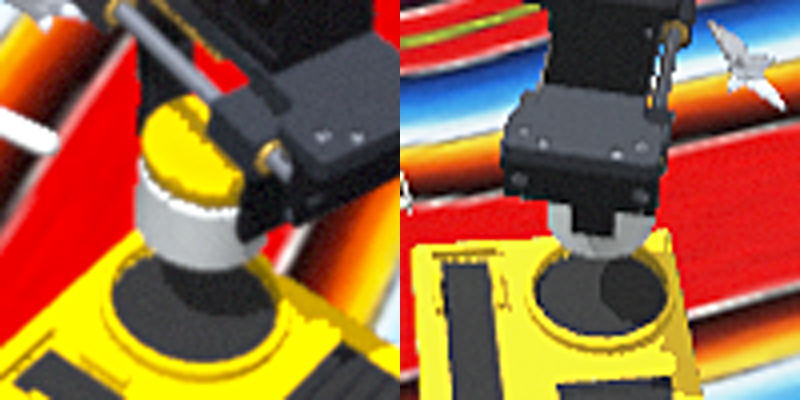

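The jar is upright over the well: the jar is at (195,230) and the well at (195,310) in the scene half. I'll lower it.

```bash
python3 -m jog '[{"grip":160,"travel":[0,0,-1.5],"twist":0},{"grip":160,"travel":[0,0,-1.5],"twist":0},{"grip":160,"travel":[0,0,-1],"twist":0},{"grip":160,"travel":[0,0,-0.5],"twist":0},{"grip":160,"travel":[0,0,-0.5],"twist":0},{"grip":160,"travel":[0,0,0],"twist":0}]'
python3 -m jog '[{"grip":160,"travel":[0,0,-0.4],"twist":0},{"grip":160,"travel":[0,0,-0.2],"twist":0},{"grip":160,"travel":[0,0,0],"twist":0},{"grip":160,"travel":[0,0,0],"twist":0}]'
```

```text
time: 10.75
position: [0.5296, -0.2426, 0.0284]
tool_rot: [0.259, 0.966, 0.0, -0.0]
ft_force: [-0.2, 0.2, -1.3]
grip_width: 0.0579
time: 11.15
position: [0.5298, -0.243, 0.0229]
tool_rot: [0.259, 0.966, -0.0, 0.0]
ft_force: [0.3, -0.4, -1.4]
grip_width: 0.0581
```

```bash
python3 -m jog '[{"grip":160,"travel":[0,0,-0.1],"twist":0},{"grip":160,"travel":[0,0,0],"twist":0},{"grip":0,"travel":[0,0,0],"twist":0},{"grip":0,"travel":[0,0,0],"twist":0},{"grip":0,"travel":[0,0,0],"twist":0},{"grip":0,"travel":[0,0,0],"twist":0},{"grip":0,"travel":[0,0,0],"twist":0},{"grip":0,"travel":[0,0,0],"twist":0}]'
python3 -m jog '[{"grip":0,"travel":[0,0,1.5],"twist":0},{"grip":0,"travel":[0,0,2],"twist":0},{"grip":0,"travel":[0,0,3],"twist":0},{"grip":0,"travel":[0,0,4],"twist":0},{"grip":0,"travel":[0,2,4],"twist":-7},{"grip":0,"travel":[-1,3,3],"twist":-8},{"grip":0,"travel":[-1,4,0],"twist":-8},{"grip":0,"travel":[-1,4,0],"twist":-8}]'
python3 -m jog '[{"grip":0,"travel":[-1,4,0],"twist":-8},{"grip":0,"travel":[-1,4,0],"twist":-8},{"grip":0,"travel":[-1,4,0],"twist":-8},{"grip":0,"travel":[-1,4,0],"twist":-8},{"grip":0,"travel":[-1,3,0],"twist":-2.5},{"grip":0,"travel":[0,0,0],"twist":0},{"grip":0,"travel":[0,0,0],"twist":0}]'
python3 look.py w3 .35 .65 -.05 .45 .013 1500 jar_silver marker_gold grey_tray
```

```text
time: 11.95
position: [0.5298, -0.2429, 0.0218]
tool_rot: [0.259, 0.966, -0.0, -0.0]
ft_force: [-0.2, -0.6, 0.2]
grip_width: 0.0862
time: 12.75
position: [0.5001, -0.1123, 0.1993]
tool_rot: [0.511, 0.86, 0.0, 0.002]
ft_force: [0.8, 0.9, 0.5]
grip_width: 0.0872
time: 13.45
position: [0.45, 0.077, 0.1977]
tool_rot: [0.739, 0.674, 0.0, 0.001]
ft_force: [-0.4, -1.1, -0.7]
grip_width: 0.0871
[0.45   0.077  0.1977] yaw -5.3
jar_silver [(0.87, [0.67, 0.091, 0.043])]
marker_gold [(0.7, [0.446, 0.086, 0.008]), (0.61, [0.603, -0.019, 0.009])]
grey_tray [(0.64, [0.463, 0.265, 0.008])]
(451, 750, 3)
```

View pics/w3.png

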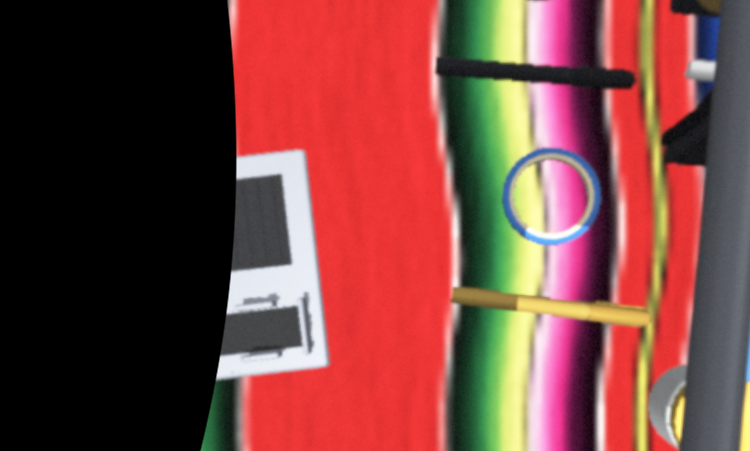

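The gold marker runs (453,294) to (650,318), so its centre is (0.446, 0.081) and its yaw about -6.5°. The tape edge is only 42 mm away, so I'll open to about 36 mm and no further.

```bash
python3 -m jog '[{"grip":150,"travel":[-0.4,0.4,-4],"twist":-1.2},{"grip":150,"travel":[0,0,-4],"twist":0},{"grip":150,"travel":[0,0,-4],"twist":0},{"grip":150,"travel":[0,0,-2],"twist":0},{"grip":150,"travel":[0,0,0],"twist":0},{"grip":150,"travel":[0,0,0],"twist":0},{"grip":150,"travel":[0,0,0],"twist":0},{"grip":150,"travel":[0,0,0],"twist":0}]'
python3 look.py w4 .38 .52 .0 .16 .01 4000
```

```text
time: 14.45
position: [0.4471, 0.0804, 0.0581]
tool_rot: [0.747, 0.665, 0.001, 0.001]
ft_force: [-0.3, -1.1, 0.3]
grip_width: 0.0375
[0.4471 0.0804 0.0581] yaw -6.7
(560, 640, 3)
```

View pics/w4.png

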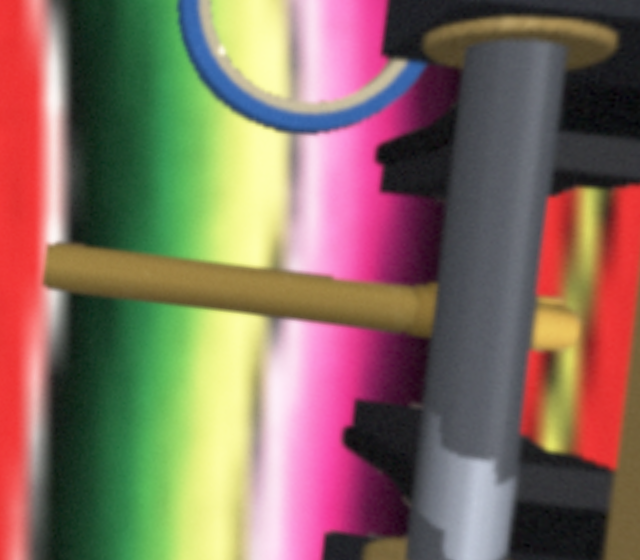

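The marker lies centred between the fingers, with the finger tips at (400,175) and (370,430). I'll descend.

```bash
python3 -m jog '[{"grip":150,"travel":[0,0,-2],"twist":0},{"grip":150,"travel":[0,0,-2],"twist":0},{"grip":150,"travel":[0,0,-1.5],"twist":0},{"grip":150,"travel":[0,0,-0.3],"twist":0},{"grip":150,"travel":[0,0,0],"twist":0},{"grip":150,"travel":[0,0,0],"twist":0}]'
python3 -m jog '[{"grip":150,"travel":[0,0,-0.2],"twist":0},{"grip":150,"travel":[0,0,0],"twist":0}]'
python3 -m jog '[{"grip":150,"travel":[0,0,-0.2],"twist":0},{"grip":150,"travel":[0,0,0],"twist":0}]'
python3 - <<'E'
from h import *
o=[]
for c in("scene","side"):
    u,v=map(int,px(c,[.447,.081,.03]));a=camera(c)[:,:,::-1][v-45:v+35,u-40:u+40]
    print(u-40,v-45);o.append(cv2.resize(a,None,fx=5,fy=5,interpolation=cv2.INTER_CUBIC))
    for d in(-.026,.026): print([((px(c,[.447+d,.081,z])-(u-40,v-45))*5).round() for z in(0,.01)])
cv2.imwrite("pics/z3.png",np.hstack(o))
E
```

```text
time: 15.1
position: [0.4465, 0.0807, -0.0004]
tool_rot: [0.747, 0.665, 0.001, 0.001]
ft_force: [-0.3, 0.2, -0.3]
grip_width: 0.0355
time: 15.3
position: [0.4463, 0.0806, -0.0027]
tool_rot: [0.747, 0.665, 0.0, 0.0]
ft_force: [-0.7, -0.6, 0.4]
grip_width: 0.0356
time: 15.5
position: [0.4459, 0.0806, -0.0052]
tool_rot: [0.747, 0.665, 0.0, 0.0]
ft_force: [-0.1, 0.6, -0.3]
grip_width: 0.0361
197 224
[array([172., 326.]), array([169., 308.])]
[array([252., 240.]), array([249., 222.])]
227 201
[array([159., 280.]), array([157., 266.])]
[array([253., 260.]), array([252., 246.])]
```

View pics/z3.png

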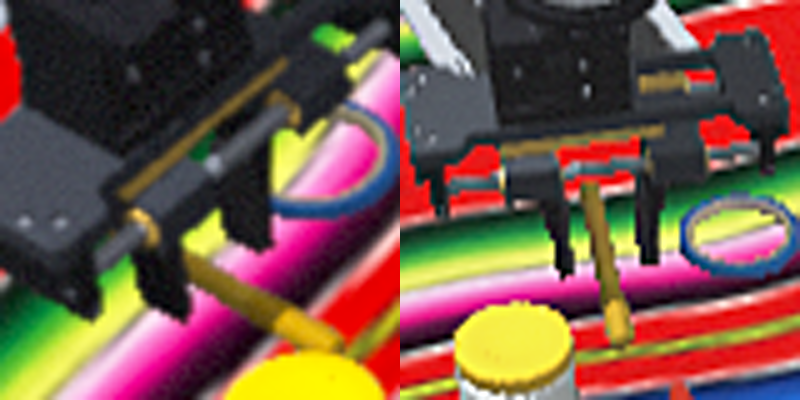

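The fingers straddle the gold marker near table level, with no contact force. I'll grip.

```bash
python3 -m jog '[{"grip":235,"travel":[0,0,0],"twist":0},{"grip":235,"travel":[0,0,0],"twist":0},{"grip":235,"travel":[0,0,0],"twist":0},{"grip":235,"travel":[0,0,0],"twist":0},{"grip":235,"travel":[0,0,0],"twist":0},{"grip":235,"travel":[0,0,0],"twist":0}]' 15
python3 -m jog '[{"grip":235,"travel":[0,0,1],"twist":0},{"grip":235,"travel":[0,0,2],"twist":0},{"grip":235,"travel":[0,0,3],"twist":0},{"grip":235,"travel":[0,0,4],"twist":0},{"grip":235,"travel":[0,0,2],"twist":0},{"grip":235,"travel":[0,0,0],"twist":0},{"grip":235,"travel":[0,0,0],"twist":0}]'
```

```text
time: 16.2
position: [0.4459, 0.0806, -0.0052]
tool_rot: [0.747, 0.665, -0.0, -0.0]
ft_force: [-0.1, 1.2, 0.4]
grip_width: 0.0122
time: 16.9
position: [0.4458, 0.0807, 0.1153]
tool_rot: [0.747, 0.665, 0.0, 0.0]
ft_force: [-1.0, 0.2, 0.5]
grip_width: 0.0124
```

```bash
python3 - <<'E'
from h import *
def Pm(c):
    k=get_calibration(c);return np.array([[k["fx"],0,k["cx"]],[0,k["fy"],k["cy"]],[0,0,1]])@np.c_[k["R"],k["t"]]
def tri(a,b):
    X=cv2.triangulatePoints(Pm("scene"),Pm("side"),np.array(a,float),np.array(b,float));X=(X[:3]/X[3]).ravel()
    print(X.round(4),px("scene",X)-a,px("side",X)-b)
S=lambda u,v:(197+u/5,224+v/5);D=lambda u,v:(227+(u-400)/5,201+v/5)
tri(S(85,315),D(440,215))      # left foot
tri(S(180,318),D(568,275))     # left tip
tri(S(258,248),D(650,262))     # right tip
tri(S(160,250),D(530,200))     # left block bottom
E
```

```text
[0.361  0.0624 0.0729] [0.00024842 0.00168281] [ 0.00050148 -0.00126703]
[0.4259 0.081  0.0012] [-0.06204772 -0.42912626] [-0.13485822  0.33534444]
[0.4695 0.0754 0.0029] [-0.06686711 -0.45774898] [-0.14209784  0.36622459]
[0.4063 0.0657 0.0656] [-0.17635227 -1.24430947] [-0.37288635  0.95766264]
```

The body sits about 70 mm above the fingertips, as stated, so it clears the placed jar. I'll carry the marker to the yellow bay.

```bash
python3 -m jog '[{"grip":235,"travel":[0,-2,0],"twist":0},{"grip":235,"travel":[0,-5,0],"twist":-1},{"grip":235,"travel":[0,-5,0],"twist":-1},{"grip":235,"travel":[0,-5,0],"twist":-1},{"grip":235,"travel":[0,-5,0],"twist":-1},{"grip":235,"travel":[0,-5,0],"twist":-1},{"grip":235,"travel":[0.1,-5,0],"twist":-1},{"grip":235,"travel":[0,-2.2,0],"twist":-1}]'
python3 -m jog '[{"grip":235,"travel":[0,-1,0],"twist":0},{"grip":235,"travel":[0,0,-3],"twist":0},{"grip":235,"travel":[0,0,-3],"twist":0},{"grip":235,"travel":[0,0,0],"twist":0},{"grip":235,"travel":[0,0,0],"twist":0}]'
python3 look.py w5 .36 .60 -.40 -.15 .012 2300 marker_gold
python3 - <<'E'
from h import *
o=[]
for c in("scene","side"):
    u,v=map(int,px(c,[.46,-.26,.03]));a=camera(c)[:,:,::-1][v-55:v+45,u-60:u+60]
    print(u-60,v-55);o.append(cv2.resize(a,None,fx=3.3,fy=3.3,interpolation=cv2.INTER_CUBIC))
cv2.imwrite("pics/z4.png",np.hstack(o))
E
```

```text
time: 17.7
position: [0.4468, -0.266, 0.1133]
tool_rot: [0.788, 0.616, -0.0, 0.0]
ft_force: [0.5, 0.2, 0.4]
grip_width: 0.0122
time: 18.2
position: [0.4461, -0.2696, 0.054]
tool_rot: [0.786, 0.618, -0.0, -0.002]
ft_force: [0.8, -0.8, 0.8]
grip_width: 0.0122
[ 0.4461 -0.2696  0.054 ] yaw -13.6
marker_gold [(0.85, [0.453, -0.242, 0.072])]
(552, 575, 3)
347 279
253 283
```

View pics/z4.png

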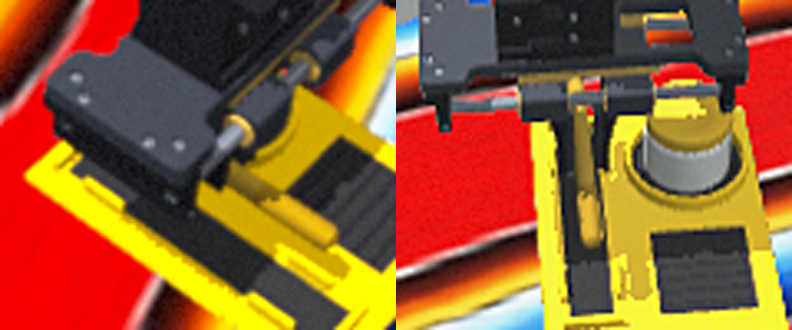

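The jar stands upright in the well, at (690,160) in the side half, and the marker is aligned above the bay. That makes 13 pictures viewed. I'll lower the marker.

```bash
python3 -m jog '[{"grip":235,"travel":[0,0,-2],"twist":0},{"grip":235,"travel":[0,0,-2],"twist":0},{"grip":235,"travel":[0,0,-0.6],"twist":0},{"grip":235,"travel":[0,0,0],"twist":0},{"grip":235,"travel":[0,0,-0.4],"twist":0},{"grip":235,"travel":[0,0,0],"twist":0}]'
python3 -m jog '[{"grip":235,"travel":[0,0,-0.1],"twist":0},{"grip":235,"travel":[0,0,0],"twist":0}]'
```

```text
time: 19.0
position: [0.4473, -0.2716, 0.0053]
tool_rot: [0.786, 0.618, 0.0, 0.001]
ft_force: [0.4, -0.2, -0.6]
grip_width: 0.0123
time: 19.2
position: [0.4471, -0.2715, 0.0041]
tool_rot: [0.786, 0.618, 0.0, 0.0]
ft_force: [-0.1, 0.0, -0.3]
grip_width: 0.0126
```

```bash
python3 -m jog '[{"grip":235,"travel":[0,0,-0.1],"twist":0},{"grip":150,"travel":[0,0,0],"twist":0},{"grip":150,"travel":[0,0,0],"twist":0},{"grip":150,"travel":[0,0,0],"twist":0},{"grip":150,"travel":[0,0,0],"twist":0},{"grip":150,"travel":[0,0,1.5],"twist":0},{"grip":150,"travel":[0,0,3],"twist":0},{"grip":150,"travel":[0,0,5],"twist":0}]'
python3 -m jog '[{"grip":0,"travel":[0,0,5],"twist":0},{"grip":0,"travel":[2.5,4,2],"twist":-6},{"grip":0,"travel":[2.5,4,0],"twist":-6},{"grip":0,"travel":[2.5,4,0],"twist":-6},{"grip":0,"travel":[2.5,4,0],"twist":-6},{"grip":0,"travel":[2.5,4,0],"twist":-6},{"grip":0,"travel":[2.5,4,0],"twist":-6},{"grip":0,"travel":[2.5,4,0],"twist":-6}]'
python3 -m jog '[{"grip":0,"travel":[2.5,4,0],"twist":-4},{"grip":0,"travel":[2,3.8,0],"twist":0},{"grip":0,"travel":[0,0,0],"twist":0},{"grip":0,"travel":[0,0,0],"twist":0}]'
python3 look.py w6 .40 .74 -.16 .16 .044 1700 jar_silver marker_white
python3 - <<'E'
from h import *
for c in("scene","side"):
    cv2.imwrite(f"pics/{c}6.png",camera(c)[:,:,::-1])
    print(c,[(n,search_frame(n,c)) for n in("jar_silver","grey_tray","marker_gold")])
E
```

```text
time: 20.0
position: [0.4451, -0.2698, 0.0964]
tool_rot: [0.786, 0.618, -0.001, -0.003]
ft_force: [-0.3, -0.8, 0.2]
grip_width: 0.0354
time: 20.8
position: [0.6218, 0.0096, 0.1672]
tool_rot: [0.956, 0.293, -0.0, -0.0]
ft_force: [1.5, 0.4, 0.3]
grip_width: 0.0855
time: 21.2
position: [0.6658, 0.0867, 0.1667]
tool_rot: [0.965, 0.263, -0.001, 0.0]
ft_force: [0.5, -0.6, -0.4]
grip_width: 0.0866
[0.6658 0.0867 0.1667] yaw -59.5
jar_silver [(0.77, [0.679, 0.088, 0.043])]
marker_white [(0.72, [0.603, -0.064, 0.01])]
(578, 545, 3)
scene [('jar_silver', []), ('grey_tray', [{'at': [0.4609, 0.3259, 0.005], 'p': 0.55}, {'at': [0.5966, -0.0848, 0.0106], 'p': 0.41}]), ('marker_gold', [])]
side [('jar_silver', [{'at': [0.6717, 0.0796, 0.0427], 'p': 0.9}]), ('grey_tray', []), ('marker_gold', [{'at': [0.4439, -0.28, 0.0208], 'p': 0.62}, {'at': [0.4677, 0.3317, 0.0077], 'p': 0.46}])]
```

View pics/w6.png

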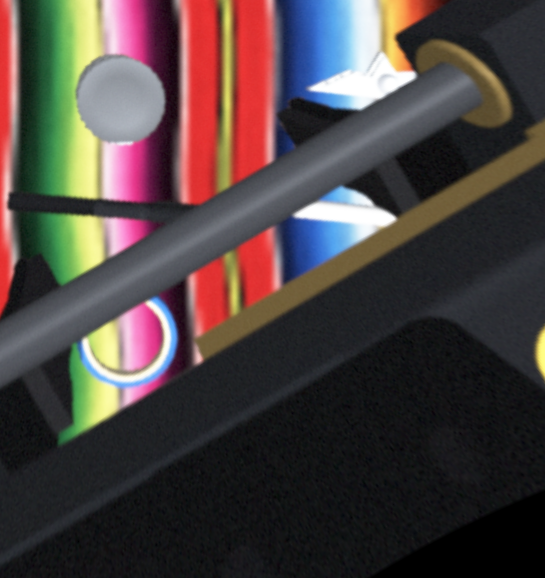

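The silver jar lid is at (121,98), so the jar is at about (0.680, 0.088) with no neighbours in the finger paths. That's 14 pictures viewed.

```bash
python3 -m jog '[{"grip":0,"travel":[1.3,0.1,-2],"twist":0},{"grip":0,"travel":[0,0,-4],"twist":0},{"grip":0,"travel":[0,0,-4],"twist":0},{"grip":0,"travel":[0,0,0],"twist":0},{"grip":0,"travel":[0,0,-2],"twist":0},{"grip":0,"travel":[0,0,-2],"twist":0},{"grip":0,"travel":[0,0,-1.6],"twist":0},{"grip":0,"travel":[0,0,0],"twist":0}]'
python3 -m jog '[{"grip":0,"travel":[0,0,0],"twist":0},{"grip":160,"travel":[0,0,0],"twist":0},{"grip":160,"travel":[0,0,0],"twist":0},{"grip":160,"travel":[0,0,0],"twist":0},{"grip":160,"travel":[0,0,0],"twist":0},{"grip":160,"travel":[0,0,0],"twist":0},{"grip":160,"travel":[0,0,0],"twist":0},{"grip":160,"travel":[0,0,0],"twist":0}]' 15
```

```text
time: 22.55
position: [0.6782, 0.0867, 0.0102]
tool_rot: [0.965, 0.262, -0.001, -0.0]
ft_force: [0.6, 0.5, 0.0]
grip_width: 0.0871
time: 23.35
position: [0.6792, 0.0869, 0.0115]
tool_rot: [0.965, 0.262, -0.0, -0.0]
ft_force: [-0.6, 0.1, 1.6]
grip_width: 0.0519
```

```bash
cat > tray.py <<'E'
from h import *
import sys
class K: pass
def run(c,im,pts,thr=75):
    k=get_calibration(c);H={}
    g=cv2.GaussianBlur(im,(3,3),0).max(2)
    N,l,st,ce=cv2.connectedComponentsWithStats((g<thr).astype(np.uint8),connectivity=4)
    for lab,p in pts:
        u,v=map(int,px(c,[*p,.008]));i=l[v,u]
        if not i or st[i,4]>4000: print(c,lab,"bad",g[v-2:v+3,u].tolist());continue
        ys,xs=np.where(l==i)
        R=np.array(k["R"]);o=-R.T@np.array(k["t"]);d=np.c_[(xs-k["cx"])/k["fx"],(ys-k["cy"])/k["fy"],np.ones(len(xs))]@R
        q=(o+d*((.008-o[2])/d[:,2])[:,None])[:,:2]
        print(c,lab,st[i],q.mean(0).round(4),[np.round(a,0) for a in cv2.minAreaRect((q*1000).astype("f"))])
E
python3 - <<'E'
from tray import *
for c in("scene","side"):
    im=cv2.imread(f"pics/{c}0.png")
    for t in(60,75,90): run(c,im,[("well",(.488,.385)),("bay",(.421,.3285)),("pad",(.500,.295))],t)
E
```

```text
scene well bad [61, 62, 63, 63, 63]
scene bay [101 231  65  26 558] [0.4231 0.3312] [array([423., 333.]), array([ 27., 150.]), np.float64(7.0)]
scene pad [154 218  36  22 426] [0.4969 0.2923] [array([498., 291.]), array([55., 59.]), np.float64(6.0)]
scene well [121 208  33  16 397] [0.4921 0.389 ] [array([493., 389.]), array([51., 67.]), np.float64(28.0)]
scene bay [100 230  67  28 650] [0.4232 0.3316] [array([424., 333.]), array([ 32., 155.]), np.float64(6.0)]
scene pad [153 217  38  23 502] [0.497  0.2927] [array([498., 292.]), array([57., 62.]), np.float64(7.0)]
scene well [120 207  34  18 449] [0.4916 0.3901] [array([492., 390.]), array([58., 70.]), np.float64(28.0)]
scene bay [ 98 229  70  30 824] [0.4225 0.3329] [array([424., 333.]), array([ 39., 169.]), np.float64(6.0)]
scene pad [152 217  40  24 535] [0.4967 0.2922] [array([498., 292.]), array([60., 64.]), np.float64(6.0)]
side well bad [70, 71, 70, 70, 69]
side bay [230 193  21  25 201] [0.423  0.3326] [array([422., 335.]), array([ 25., 142.]), np.float64(6.0)]
side pad bad [64, 66, 68, 67, 67]
side well [247 188  21   8 128] [0.4904 0.3898] [array([491., 389.]), array([41., 63.]), np.float64(71.0)]
side bay [229 193  23  25 229] [0.4233 0.3314] [array([423., 334.]), array([ 27., 145.]), np.float64(6.0)]
side pad [256 202  23  13 190] [0.4986 0.2898] [array([500., 289.]), array([55., 58.]), np.float64(6.0)]
side well [246 187  23  10 156] [0.4904 0.3902] [array([491., 391.]), array([56., 60.]), np.float64(30.0)]
side bay [229 192  23  27 263] [0.4234 0.3337] [array([423., 336.]), array([ 31., 151.]), np.float64(6.0)]
side pad [255 201  25  15 218] [0.4984 0.2901] [array([499., 289.]), array([58., 60.]), np.float64(6.0)]
```

```bash
python3 -m jog '[{"grip":160,"travel":[0,0,0.5],"twist":0},{"grip":160,"travel":[0,0,1.5],"twist":0},{"grip":160,"travel":[0,0,2.5],"twist":0},{"grip":160,"travel":[0,0,2.5],"twist":0},{"grip":160,"travel":[-1,1.6,1],"twist":0},{"grip":160,"travel":[-1.8,2.9,0],"twist":0},{"grip":160,"travel":[-2,3.2,0],"twist":0},{"grip":160,"travel":[-2,3.2,0],"twist":0}]'
python3 -m jog '[{"grip":160,"travel":[-2,3.2,0],"twist":0},{"grip":160,"travel":[-2,3.2,0],"twist":0},{"grip":160,"travel":[-2,3.2,0],"twist":0},{"grip":160,"travel":[-2,3.2,0],"twist":0},{"grip":160,"travel":[-2,3.2,0],"twist":0},{"grip":160,"travel":[-2,3.2,0],"twist":0},{"grip":160,"travel":[0,0,0],"twist":0},{"grip":160,"travel":[0,0,0],"twist":0}]'
```

```text
time: 24.15
position: [0.6092, 0.1974, 0.0916]
tool_rot: [0.965, 0.261, -0.0, -0.0]
ft_force: [0.2, -0.1, -0.6]
grip_width: 0.0521
time: 24.95
position: [0.4893, 0.3889, 0.0913]
tool_rot: [0.965, 0.263, -0.0, 0.0]
ft_force: [0.0, 0.5, -0.6]
grip_width: 0.052
```

```bash
python3 -m jog '[{"grip":160,"travel":[0.1,-0.1,-2],"twist":0},{"grip":160,"travel":[0,0,-2],"twist":0},{"grip":160,"travel":[0,0,-1.5],"twist":0},{"grip":160,"travel":[0,0,-0.7],"twist":0},{"grip":160,"travel":[0,0,-0.5],"twist":0},{"grip":160,"travel":[0,0,0],"twist":0}]'
python3 -m jog '[{"grip":160,"travel":[0,0,-0.2],"twist":0},{"grip":160,"travel":[0,0,-0.2],"twist":0},{"grip":160,"travel":[0,0,0],"twist":0},{"grip":160,"travel":[0,0,0],"twist":0}]'
```

```text
time: 25.55
position: [0.4924, 0.3863, 0.0239]
tool_rot: [0.965, 0.261, -0.0, 0.0]
ft_force: [-0.4, 1.2, -0.7]
grip_width: 0.0522
time: 25.95
position: [0.4924, 0.3868, 0.0206]
tool_rot: [0.965, 0.262, 0.0, -0.0]
ft_force: [-0.7, 0.3, -0.1]
grip_width: 0.0519
```

```bash
python3 -m jog '[{"grip":160,"travel":[0,0,-0.1],"twist":0},{"grip":160,"travel":[0,0,0],"twist":0},{"grip":0,"travel":[0,0,0],"twist":0},{"grip":0,"travel":[0,0,0],"twist":0},{"grip":0,"travel":[0,0,0],"twist":0},{"grip":0,"travel":[0,0,0],"twist":0},{"grip":0,"travel":[0,0,0],"twist":0},{"grip":0,"travel":[0,0,0],"twist":0}]'
python3 -m jog '[{"grip":0,"travel":[0,0,1.5],"twist":0},{"grip":0,"travel":[0,0,2.5],"twist":0},{"grip":0,"travel":[0,0,4],"twist":0},{"grip":0,"travel":[0,0,4],"twist":0},{"grip":0,"travel":[1,-4.5,2],"twist":6},{"grip":0,"travel":[1,-4.5,0],"twist":6},{"grip":0,"travel":[1,-4.5,0],"twist":6},{"grip":0,"travel":[1,-4.5,0],"twist":6}]'
python3 -m jog '[{"grip":0,"travel":[1,-4.5,0],"twist":6},{"grip":0,"travel":[1,-4.5,0],"twist":6},{"grip":0,"travel":[1,-4.5,0],"twist":6},{"grip":150,"travel":[1,-4.5,0],"twist":6},{"grip":150,"travel":[1,-4.5,0],"twist":6},{"grip":150,"travel":[1,-4.5,0],"twist":0},{"grip":150,"travel":[0.5,-1.5,0],"twist":0},{"grip":150,"travel":[0,0,0],"twist":0}]'
python3 -m jog '[{"grip":150,"travel":[0,0,0],"twist":0},{"grip":150,"travel":[0,0,0],"twist":0}]'
python3 look.py w7 .53 .66 -.16 .01 .012 4000 marker_white
python3 - <<'E'
from h import *
d=np.load("w7.npz");im=cv2.imread("pics/w7.png")
m=(im.min(2)>120).astype(np.uint8)
N,l,st,ce=cv2.connectedComponentsWithStats(m)
for i in range(1,N):
    if st[i,4]>1500:print(st[i],cv2.minAreaRect(np.argwhere(l==i)[:,::-1].astype("f")))
for c in("scene","side"):
    cv2.imwrite(f"pics/{c}8.png",camera(c)[:,:,::-1])
    print(c,[(n,[(round(float(e["p"]),2),np.round(e["at"],3).tolist()) for e in search_frame(n,c)]) for n in("jar_silver","marker_white","marker_gold")])
E
```

```text
time: 26.75
position: [0.4923, 0.3867, 0.0193]
tool_rot: [0.965, 0.262, 0.0, 0.0]
ft_force: [0.6, 0.2, 0.2]
grip_width: 0.0851
time: 27.55
position: [0.5327, 0.2056, 0.1609]
tool_rot: [0.888, 0.459, 0.001, 0.0]
ft_force: [0.3, -0.4, 0.0]
grip_width: 0.0871
time: 28.35
position: [0.5983, -0.0806, 0.1601]
tool_rot: [0.742, 0.67, 0.001, 0.001]
ft_force: [-0.1, 0.6, -0.0]
grip_width: 0.0551
time: 28.55
position: [0.5964, -0.0759, 0.1593]
tool_rot: [0.741, 0.672, -0.0, -0.001]
ft_force: [-0.9, 0.9, 0.9]
grip_width: 0.0401
[ 0.5964 -0.0759  0.1593] yaw -5.6
marker_white [(0.78, [0.599, -0.079, 0.011])]
(520, 680, 3)
[   81     0   542   520 77919] ((351.5, 259.5), (519.0, 541.0), 90.0)
[ 110  328   33  192 2999] ((121.39519500732422, 424.5205993652344), (192.6268768310547, 24.539533615112305), 82.82274627685547)
scene [('jar_silver', [(0.8, [0.483, 0.376, 0.048])]), ('marker_white', [(0.93, [0.597, -0.084, 0.011])]), ('marker_gold', [(0.58, [0.44, -0.273, 0.019])])]
side [('jar_silver', [(0.58, [0.485, 0.376, 0.044])]), ('marker_white', [(0.75, [0.596, -0.087, 0.014])]), ('marker_gold', [(0.82, [0.446, -0.279, 0.018]), (0.69, [0.524, -0.257, 0.054]), (0.61, [0.481, -0.307, 0.008])])]
```

The readings agree on the white marker at (0.598, -0.080).

```bash
python3 -m jog '[{"grip":150,"travel":[0.2,-0.4,-4],"twist":0},{"grip":150,"travel":[0,0,-4],"twist":0},{"grip":150,"travel":[0,0,-3],"twist":0},{"grip":150,"travel":[0,0,0],"twist":0},{"grip":150,"travel":[0,0,-2.5],"twist":0},{"grip":150,"travel":[0,0,-2],"twist":0},{"grip":150,"travel":[0,0,-0.6],"twist":0},{"grip":150,"travel":[0,0,0],"twist":0}]'
python3 -m jog '[{"grip":150,"travel":[0,0,-0.1],"twist":0},{"grip":150,"travel":[0,0,0],"twist":0}]'
```

```text
time: 29.85
position: [0.5996, -0.0822, -0.0013]
tool_rot: [0.741, 0.671, 0.0, 0.0]
ft_force: [0.2, 0.5, 0.8]
grip_width: 0.0359
time: 30.05
position: [0.6003, -0.0824, -0.0014]
tool_rot: [0.741, 0.671, 0.001, 0.001]
ft_force: [0.1, -0.1, -0.1]
grip_width: 0.0355
```

```bash
python3 -m jog '[{"grip":150,"travel":[-0.1,0.2,-0.3],"twist":0},{"grip":150,"travel":[0,0,0],"twist":0},{"grip":235,"travel":[0,0,0],"twist":0},{"grip":235,"travel":[0,0,0],"twist":0},{"grip":235,"travel":[0,0,0],"twist":0},{"grip":235,"travel":[0,0,0],"twist":0},{"grip":235,"travel":[0,0,0],"twist":0},{"grip":235,"travel":[0,0,0],"twist":0}]' 15
python3 -m jog '[{"grip":235,"travel":[0,0,1],"twist":0},{"grip":235,"travel":[0,0,2],"twist":0},{"grip":235,"travel":[0,0,3],"twist":0},{"grip":235,"travel":[0,0,4],"twist":0},{"grip":235,"travel":[0,0,3],"twist":0},{"grip":235,"travel":[0,0,0],"twist":0},{"grip":235,"travel":[0,0,0],"twist":0}]'
```

```text
time: 30.85
position: [0.5983, -0.0801, -0.0058]
tool_rot: [0.741, 0.671, 0.0, 0.0]
ft_force: [0.8, 0.2, -0.1]
grip_width: 0.0123
time: 31.55
position: [0.5985, -0.0801, 0.1254]
tool_rot: [0.741, 0.671, 0.0, 0.001]
ft_force: [-1.2, 0.4, 0.1]
grip_width: 0.0124
```

```bash
python3 -m jog '[{"grip":235,"travel":[-1,2.1,0],"twist":1},{"grip":235,"travel":[-1.8,4.1,0],"twist":1},{"grip":235,"travel":[-1.8,4.1,0],"twist":2},{"grip":235,"travel":[-1.8,4.1,0],"twist":2},{"grip":235,"travel":[-1.8,4.1,0],"twist":2},{"grip":235,"travel":[-1.8,4.1,0],"twist":2},{"grip":235,"travel":[-1.8,4.1,0],"twist":2},{"grip":235,"travel":[-1.8,4.1,0],"twist":0}]'
python3 -m jog '[{"grip":235,"travel":[-1.8,4.1,0],"twist":0},{"grip":235,"travel":[-1.8,4.1,0],"twist":0},{"grip":235,"travel":[-0.3,2.3,-1],"twist":0},{"grip":235,"travel":[0,0,-2],"twist":0},{"grip":235,"travel":[0,0,-2],"twist":0},{"grip":235,"travel":[0,0,0],"twist":0},{"grip":235,"travel":[0,0,0],"twist":0}]'
python3 - <<'E'
from h import *
o=get_obs();v=Ro.from_quat(o["tool_rot"]).as_matrix()[:,1];print(o["position"],np.degrees(np.arctan2(v[1],v[0])))
E
```

```text
time: 32.35
position: [0.4599, 0.229, 0.1227]
tool_rot: [0.667, 0.745, -0.002, -0.001]
ft_force: [1.2, -0.3, -0.4]
grip_width: 0.0125
time: 33.05
position: [0.4222, 0.3323, 0.0731]
tool_rot: [0.667, 0.745, -0.002, -0.001]
ft_force: [0.1, 0.0, -1.1]
grip_width: 0.0125
[0.42219645 0.33231585 0.07311106] 6.3296169048444915
```

```bash
python3 -m jog '[{"grip":235,"travel":[0.1,0.1,-2],"twist":0},{"grip":235,"travel":[0,0,-2],"twist":0},{"grip":235,"travel":[0,0,-1.6],"twist":0},{"grip":235,"travel":[0,0,-0.6],"twist":0},{"grip":235,"travel":[0,0,0],"twist":0},{"grip":235,"travel":[0,0,-0.4],"twist":0},{"grip":235,"travel":[0,0,0],"twist":0}]'
```

```text
time: 33.75
position: [0.4247, 0.3341, 0.0087]
tool_rot: [0.667, 0.745, 0.001, 0.0]
ft_force: [-0.2, -0.1, -1.0]
grip_width: 0.0126
```

```bash
python3 -m jog '[{"grip":235,"travel":[-0.1,0,-0.3],"twist":0},{"grip":235,"travel":[0,0,-0.2],"twist":0},{"grip":235,"travel":[0,0,0],"twist":0},{"grip":235,"travel":[0,0,0],"twist":0}]'
```

```text
time: 34.15
position: [0.4232, 0.3339, 0.0032]
tool_rot: [0.667, 0.745, -0.0, -0.0]
ft_force: [-0.7, 0.0, 0.4]
grip_width: 0.0128
```

Now I'll release, rise and withdraw left, clear of both cameras' view of the trays. One picture will check everything.

```bash
python3 -m jog '[{"grip":150,"travel":[0,0,0],"twist":0},{"grip":150,"travel":[0,0,0],"twist":0},{"grip":150,"travel":[0,0,0],"twist":0},{"grip":150,"travel":[0,0,0],"twist":0},{"grip":150,"travel":[0,0,1.5],"twist":0},{"grip":150,"travel":[0,0,3],"twist":0},{"grip":150,"travel":[0,0,5],"twist":0},{"grip":150,"travel":[0,0,5],"twist":0}]'
python3 -m jog '[{"grip":150,"travel":[0,0,5],"twist":0},{"grip":150,"travel":[-2,4,3],"twist":0},{"grip":150,"travel":[-2,4,0],"twist":0},{"grip":150,"travel":[-3,4,0],"twist":0},{"grip":150,"travel":[-3,4,0],"twist":0},{"grip":150,"travel":[-3,4,0],"twist":0},{"grip":150,"travel":[0,0,0],"twist":0},{"grip":150,"travel":[0,0,0],"twist":0}]'
python3 - <<'E'
from h import *
def crop(c,p,r,s):
    u,v=map(int,px(c,p));im=cv2.imread(f"pics/{c}9.png");return cv2.resize(im[v-r:v+r,u-r:u+r],(s,s),interpolation=cv2.INTER_CUBIC)
for c in("scene","side"):
    cv2.imwrite(f"pics/{c}9.png",camera(c)[:,:,::-1])
    print(c,[(n,[(round(float(e["p"]),2),np.round(e["at"],3).tolist()) for e in search_frame(n,c)]) for n in("jar_silver","jar_gold","marker_white","marker_gold","marker_black","tape_fine","emblem_wing","pounce_wheel")])
Y,G=[.49,-.28,.02],[.466,.334,.02]
cv2.imwrite("pics/fin.png",np.vstack([np.hstack([crop("scene",Y,75,300),crop("scene",G,60,300)]),np.hstack([crop("side",Y,50,300),crop("side",G,40,300)])]))
E
```

```text
time: 34.95
position: [0.4224, 0.3335, 0.149]
tool_rot: [0.667, 0.745, -0.001, -0.0]
ft_force: [0.2, 0.1, 0.3]
grip_width: 0.0359
time: 35.75
position: [0.2935, 0.5314, 0.2257]
tool_rot: [0.666, 0.746, -0.0, 0.0]
ft_force: [1.7, -1.1, 1.0]
grip_width: 0.0357
scene [('jar_silver', [(0.69, [0.487, 0.377, 0.046])]), ('jar_gold', [(0.97, [0.517, -0.244, 0.057]), (0.67, [0.368, -0.025, 0.049]), (0.64, [0.758, -0.02, 0.043])]), ('marker_white', [(0.83, [0.422, 0.331, 0.02])]), ('marker_gold', [(0.73, [0.444, -0.273, 0.019])]), ('marker_black', [(0.73, [0.602, 0.087, 0.014])]), ('tape_fine', [(0.83, [0.522, 0.078, 0.007])]), ('emblem_wing', [(0.5, [0.685, -0.091, 0.009])]), ('pounce_wheel', [(0.87, [0.45, -0.079, 0.011]), (0.72, [0.482, -0.3, 0.005]), (0.24, [0.485, 0.377, 0.044])])]
side [('jar_silver', [(0.54, [0.487, 0.373, 0.045])]), ('jar_gold', [(0.95, [0.376, -0.029, 0.047]), (0.88, [0.524, -0.259, 0.058]), (0.76, [0.766, -0.022, 0.042])]), ('marker_white', [(0.41, [0.422, 0.323, 0.021])]), ('marker_gold', [(0.61, [0.441, -0.279, 0.018]), (0.61, [0.602, 0.083, 0.008])]), ('marker_black', [(0.49, [0.602, 0.08, 0.009])]), ('tape_fine', [(0.46, [0.521, 0.078, 0.008])]), ('emblem_wing', [(0.63, [0.685, -0.09, 0.007])]), ('pounce_wheel', [(0.44, [0.45, -0.087, 0.015])])]
```

View pics/fin.png

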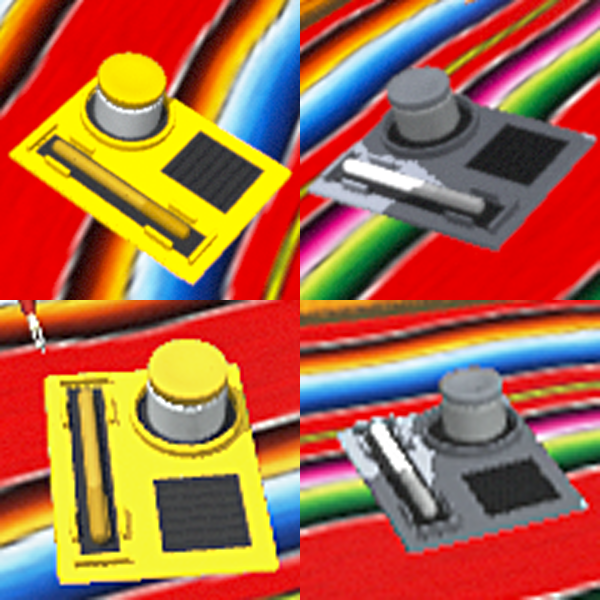

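Both jars stand upright in their wells: yellow lid at (132,80) and grey lid at (420,88). Both markers lie in the bays between the fences. The detector readings put the four leave-alone things where they started. I'm handing in.

```bash
python3 -c "
from rig import hand_in
print(hand_in())"
```

```text
the job is handed in; nothing more can be done
None
```

Both kits are packed and handed in at about 36 s of the 93 s allowed. The yellow-lid jar and gold marker are in the yellow tray, and the grey-lid jar and white marker are in the grey tray.

- **Last checks:** The final crops from both outside cameras show each jar upright in its well and each marker in its bay between the fences. The detector readings put the black marker, tape, emblem and tracing wheel within about 5 mm of where they started, except one side-view reading of the wheel that had no starting reading to compare with. The arm was withdrawn and touching nothing.
- **Which yellow-lid jar:** I took the one farthest right between the trays. A fourth lies farther right but out of reach, beyond the yellow tray at about (1.0, -0.52), so I left it.
- **What disagreed:** The fingertips were really about 30 mm higher than the reported pose and stated finger length imply. The first grasp of the yellow-lid jar therefore closed in the air above its lid without touching it. I worked out the true height from the two outside cameras and used it for every grasp after that.

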